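# Reset the depth stop of the dormitory desk's hole punch

### The arm

A 6-joint arm with a two-finger parallel gripper is mounted at the origin on the work surface. World frame = base frame: x ahead of the robot, y to its left, z up, the work surface at z = 0. Lengths are in mm, angles in rad, forces in N, time in s.
With the tool pointing down it reaches from about 350 to 975 mm from the base axis. Payload 7.1 kg.
Tool frame: the origin (TCP) lies midway between the tips of the shut fingers; the grasp point (between the pads) lies 19 mm behind it (bot.grip_depth is the distance from the TCP to the grasp point, in mm); y points along the fingers, x is the direction in which the jaws open and shut, and the axes are right-handed (so a half turn about y gives the same grasp; the last joint's range is limited). The gripper opens to 88 mm and grips with 3 to 60 N. Pads are 20 mm wide; open, the fingers measure 115 mm over their backs; the gripper's body (75 mm by 178 mm) begins 61 mm behind the grasp point.
Start: joints at [-1.221, 0.423, 1.63, -0, 1.089, -0.019], TCP at [225.326, -582.951, 188.975] pointing down, gripper open.
Joint ranges: [-3, 3], [-0.9, 2.11], [0.09, 2.58], [-1.31, 4.45], [0.11, 2.69], [-2.54, 2.54]. Speed limits (rad/s): [2.39, 2.39, 3.01, 3.14, 3.14, 3.14].

### API

Orientations are given as a rotation vector (axis times angle).
In Python, from bench import bot gives the robot as it stands. The module is installed in compiled form; this text tells all that it offers.
- The arm moves only by the tool apply_moves, never from a script. Its argument "moves" is a list that holds one entry, the list of rows, each a list of 5 numbers: the opening, from -1 (shut) to 1 (fully open), so that 0 is half open, then the shift along the tool's x, y, z scaled (see below), then the turn about the tool's y scaled (see below). A call has 1 to 12 rows; each row is the pose to reach, as a shift and turn from the pose measured when the call began, along the tool's axes at that moment, turning the shorter way round; what a row does not reach only later rows make up. The controller multiplies each number of a shift by 0.08 m and each number of a turn by 180 degrees. A row lasts 1/8 s, in which the tool goes at most 62.5 mm and 10.7 degrees, less where a joint would pass 70% of its speed; a pose out of reach is approached as far as the arm can. A call with a number of a shift or a turn outside -1 to 1 is refused whole. A call with a gripper value outside its range is refused whole. The fingers move at their own pace and stop on an object; the grip force is fixed at half the most. Time passes only in rows, so rows that repeat a pose let the fingers close. It gives the time, the measured TCP pose, the force and the opening at its end, in the units of the state.
- bot.get_state(): the state, without advancing time (a new reading comes with each control period).
- bot.capture(name): name is "scene" or "top"; returns a dict with "img" (384x512x3 uint8, red, green, blue), "intrinsics" (3x3 intrinsics, pixels), "pose" (4x4, takes a point from camera to world coordinates). Camera axes: x right, y up, looking along -z (the intrinsics and any distortion apply to the point x, -y, -z); pixel columns grow to the right and rows downward; lengths in mm; the calibration is good to about 2 mm. A picture is of the moment at which its call begins. There is no depth.
- bot.hand_in(): hands the job in, once; it reports no verdict.
The state is a dict: "time": time; "q": joint angles; "joint_vel": joint speeds; "joint_torque": joint torques, N m; "eef_pos": TCP position; "eef_rot": TCP orientation; "force": force on the tool from outside, world axes, zero at the start; "wrist_torque": the same for the moment, N m; "finger_gap": finger opening in mm.
Only numpy, scipy, OpenCV 4.12 (cv2) and the standard library are available. Lean on these libraries where they do the work, as an engineer would, in place of code of your own. Each camera call takes 0.05 s, during which the arm holds its last target.

### The job

The depth stop of the hole punch on the desk is off its mark. First loosen the jam nut by swinging its lever anticlockwise (seen from above) as far as it goes, then turn the T-shaped adjuster screw above it anticlockwise until its pointer lines up with the fixed index rib on the punch, and finally swing the lever clockwise back to where it started, so that the nut is tight again and the pointer still stands at the rib.

Things in the scene. Friction and masses are not known exactly. Their poses are not given: they have to be found in the camera images.
- jam_nut (a joint): steel hex jam nut, 30 mm across flats, with a radial lever, on the vertical adjuster screw of the hole punch (white base 150 x 280 x 18 mm). Rad about the screw axis, positive anticlockwise from above: 0 = tight (hard stop), 1.05 = fully loose (hard stop). Starts within 0.05 of tight, stays where left, takes 0.12 N m (1.5 N at the lever's end).
- adjuster (a joint): adjuster screw on the same axis, turned by its T-bar head; rad, positive anticlockwise from above. 0 = pointer in line with the punch's index rib (dark steel, radial, 6 mm wide, 34 to 64 mm from the axis, top 50 mm above the desk). Starts at -1.2 to -0.6; range -1.5 to 0.6, no stop at 0; stays where left, takes 0.08 N m, does not rise. Nut and screw turn independently.
- lever_grip (a point): centre of the upright black round grip on the end of the nut's lever, 85 mm from the screw axis: 16 mm diameter, from 36 to 86 mm above the desk (this point 61 mm). The 10 mm thick lever arm joins it to the nut at 47 mm height; else free all round. On the punch's far side from it, 105 mm from the axis, is a grey 70 mm high bridge with a round cap, 98 mm high (not the adjuster).
- adjuster_grip (a point): point on the screw axis, inside the T-bar head, 83 mm above the desk. The steel bar is 44 mm long, 14 mm thick and stands 64 to 98 mm above the desk on a 38 mm round collar. The point's x axis runs along the bar towards its pointer, a 6 mm wide tongue under the bar that reaches 42 mm from the axis; z is up.

How it is judged:
By the outcome, as a careful person would: the job done as asked, in the order asked, and still so for the second after the job is handed in, with the robot touching nothing.
It also fails if it takes over 54 s, if anything falls off the work surface, if the arm or the gripper's body presses on something with over 40 N, if the wrist force passes 120 N, or if a joint passes its speed limit or range.

## Working session

There is one attempt and no reset: what is moved stays moved. The work goes in short steps, Python scripts to look and compute and a tool call to move; the robot and the scene stay as the last step left them, time stands still between calls to the robot, and variables do not carry over. Pictures are saved under pics/ and viewed, and the job is handed in when it is done.

Besides the shell and the picture viewer there is one more tool, called after ">>>" by a JSON object that holds its "op" and its "data". apply_moves: Moves the arm, as the interface text tells. Its arguments: {"type":"object","properties":{"moves":{"type":"array","items":{"type":"array","items":{"type":"array","items":{"type":"number"}}}}},"required":["moves"]}

```bash
ls; mkdir -p pics; python3 - <<'E'
from bench import bot
import cv2,json,numpy as np
np.set_printoptions(precision=3,suppress=True)
print(bot.get_state(), bot.grip_depth)
for n in("scene","top"):
    c=bot.capture(n); cv2.imwrite(f"pics/{n}0.png",c["img"][...,::-1]); print(n,c["intrinsics"],c["pose"], c.keys())
    np.savez(f"pics/{n}0.npz",**{k:c[k] for k in("img","intrinsics","pose")})
E
```

```text
pics
{'time': 0.0, 'q': array([-1.221,  0.424,  1.631,  0.   ,  1.089, -0.019]), 'joint_vel': array([ 0.   , -0.001,  0.001,  0.   , -0.001, -0.002]), 'joint_torque': array([ -0.   , -54.462, -27.367,   0.064,   0.023,  -0.   ]), 'eef_pos': array([ 225.099, -582.397,  188.192]), 'eef_rot': array([-1.36 ,  0.934, -0.932]), 'force': array([ 0.236, -0.111, -0.169]), 'wrist_torque': array([-0.056, -0.043,  0.01 ]), 'finger_gap': 87.73379291748043} 18.700000000000003
scene [[450.864   0.    255.938]
 [  0.    450.864 187.076]
 [  0.      0.      1.   ]] [[ -0.136  -0.777   0.615 964.629]
 [  0.991  -0.108   0.082  51.633]
 [  0.003   0.621   0.784 618.021]
 [  0.      0.      0.      1.   ]] dict_keys(['img', 'intrinsics', 'pose'])
top [[413.778   0.    256.907]
 [  0.    413.778 183.222]
 [  0.      0.      1.   ]] [[  0.015   0.994  -0.109 510.   ]
 [ -1.      0.014  -0.01    4.197]
 [ -0.008   0.11    0.994 734.354]
 [  0.      0.      0.      1.   ]] dict_keys(['img', 'intrinsics', 'pose'])
```

View pics/scene0.png

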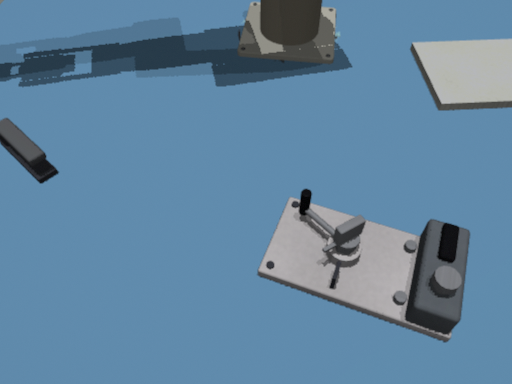

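View pics/top0.png

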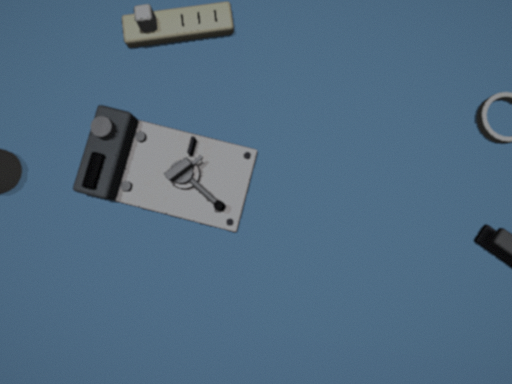

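The punch is at about (180,170) in the top view and (350,255) in the scene view. The grip is at about (219,206) top and (305,202) scene. I'll enlarge both.

```bash
python3 - <<'E'
import cv2
a=cv2.imread("pics/top0.png")[120:240,110:270]; b=cv2.imread("pics/scene0.png")[180:300,260:420]
f=lambda i:cv2.resize(cv2.convertScaleAbs(i,alpha=1.6,beta=10),None,fx=5,fy=5,interpolation=cv2.INTER_CUBIC)
cv2.imwrite("pics/tc.png",f(a));cv2.imwrite("pics/sc.png",f(b))
E
```

```text
(no output)
```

View pics/tc.png

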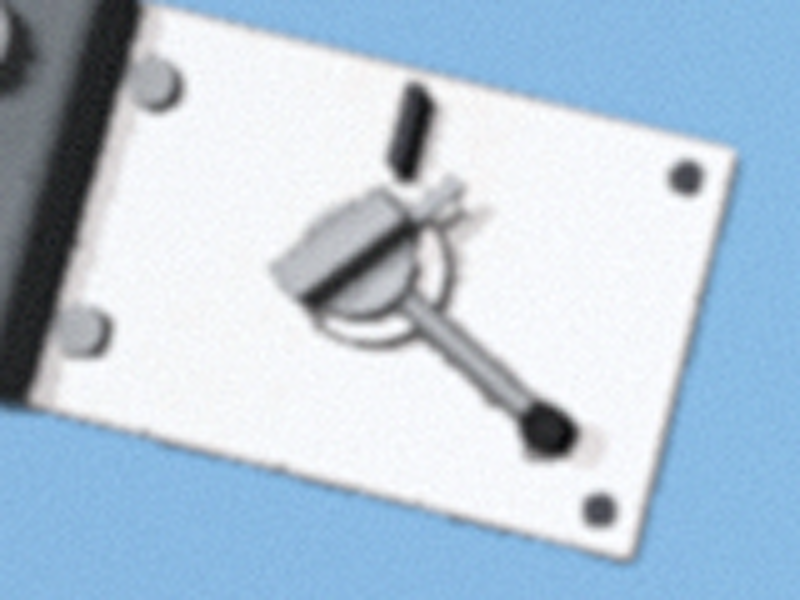

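View pics/sc.png

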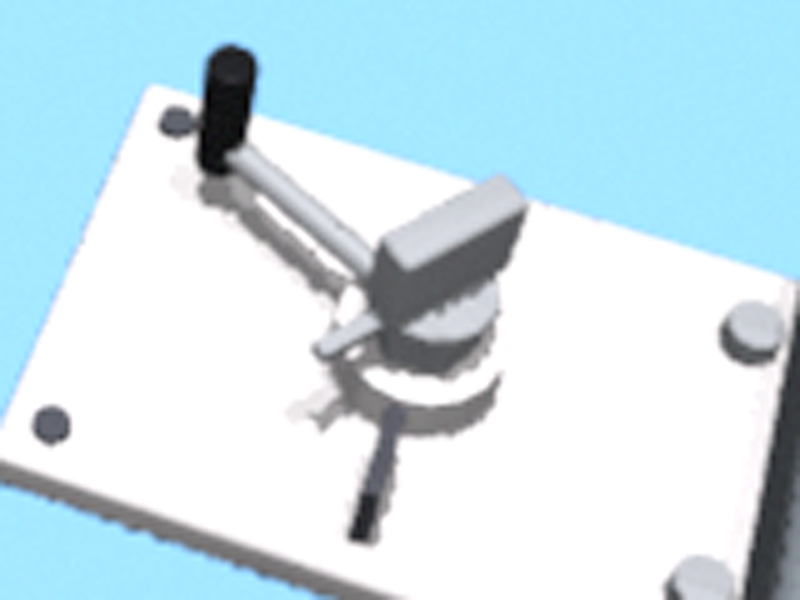

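```bash
cat > h.py <<'E'
import numpy as np,cv2
np.set_printoptions(precision=2,suppress=True)
C={n:np.load(f"pics/{n}0.npz") for n in("scene","top")}
O={"top":(110,120),"scene":(260,180)}
def ray(n,u,v):
    K,P=C[n]["intrinsics"],C[n]["pose"]
    d=np.linalg.inv(K)@[u,v,1]; return P[:3,3],P[:3,:3]@(d*[1,-1,-1])
def crop(n,p,f=5): return (p[0]+.5)/f-.5+O[n][0],(p[1]+.5)/f-.5+O[n][1]
def plane(n,uv,z):
    o,d=ray(n,*uv); return o+d*(z-o[2])/d[2]
def tri(a,b):
    o1,d1=ray("top",*a);o2,d2=ray("scene",*b);d1/=np.linalg.norm(d1);d2/=np.linalg.norm(d2)
    s,r,_,_=np.linalg.lstsq(np.c_[d1,-d2],o2-o1,rcond=None)
    p,q=o1+s[0]*d1,o2+s[1]*d2; return (p+q)/2,np.linalg.norm(p-q)
def proj(n,X):
    K,P=C[n]["intrinsics"],C[n]["pose"]; c=P[:3,:3].T@(np.asarray(X)-P[:3,3]); c=c*[1,-1,-1]; x=K@c; return x[:2]/x[2]
E
python3 - <<'E'
from h import *
# matched features (crop px)
T={"bar_far":((388,188),(380,243)),"bar_b":((412,218),(390,268)),"bar_c":((272,268),(503,177)),"bar_d":((300,298),(527,203)),
"pl1":((735,150),(0,465)),"pl2":((632,560),(152,85)),"rib_out":((415,90),(372,495)),"rib_in":((400,175),(398,412)),"tip":((452,186),(322,350)),"grip":((545,433),(232,62)),"leverend":((525,402),(235,160))}
for k,(a,b) in T.items():
    a=crop("top",a);b=crop("scene",b); X,g=tri(a,b); print(k,X,"gap %.1f"%g)
E
```

```text
bar_far [618.03 116.35 106.11] gap 3.8
bar_b [612.07 117.2   84.33] gap 5.8
bar_c [592.46 149.96 107.71] gap 5.4
bar_d [585.86 153.43  85.49] gap 9.2
pl1 [649.4   14.24  11.56] gap 3.1
pl2 [504.53  47.04  15.74] gap 2.1
rib_out [662.11 121.53  45.86] gap 0.7
rib_in [633.31 127.37  42.9 ] gap 3.0
tip [626.63 104.94  61.31] gap 0.7
grip [544.37  70.88  83.55] gap 1.2
leverend [556.46  78.29  51.16] gap 4.3
```

```bash
python3 - <<'E'
from h import *
T={"a":((388,188),(390,268)),"b":((412,218),(380,243)),"c":((272,268),(527,203)),"d":((300,298),(503,177))}
P=[]
for k,(a,b) in T.items():
    a=crop("top",a);b=crop("scene",b); X,g=tri(a,b); P.append(X);print(k,X,"gap %.1f"%g)
P=np.array(P);c=P.mean(0);print("centre",c); e=P[:2].mean(0)-P[2:].mean(0);print(e,np.linalg.norm(e),np.arctan2(e[1],e[0]), "w",np.linalg.norm(P[0]-P[1]),np.linalg.norm(P[2]-P[3]))
# mask: black grip in both views, rib and plate
for n in("top","scene"):
    g=C[n]["img"].max(2); x,y=O[n]; s=(g[y:y+120,x:x+160]<35).astype(np.uint8)
    k,l,st,ce=cv2.connectedComponentsWithStats(s)
    for i in range(1,k):
        if st[i,4]>10: print(n,st[i]+np.r_[x,y,0,0,0],ce[i]+[x,y])
# plate
for n in("top","scene"):
    im=C[n]["img"].astype(int); m=(im.min(2)>80).astype(np.uint8)
    k,l,st,ce=cv2.connectedComponentsWithStats(m); print(n,[ (s,c) for s,c in zip(st[1:],ce[1:]) if s[4]>1000])
E
```

```text
a [619.62 119.27  96.61] gap 1.5
b [610.55 114.26  94.14] gap 3.3
c [593.72 155.41  97.6 ] gap 0.6
d [584.64 147.96  95.76] gap 3.0
centre [602.13 134.23  96.03]
[ 25.9  -34.92  -1.3 ] 43.496366665432305 -0.9326320482607254 w 10.646960722536715 11.880790874362631
top [110 120  28  80 673] [122.3  158.14]
top [110 123   7  16  57] [112.68 131.09]
top [190 139   6  16  48] [192.4  146.73]
top [172 165  21  16  60] [181.83 172.48]
top [215 201  10  10  69] [219.19 205.71]
scene [300 190  11  25 198] [304.6  201.21]
scene [409 249  11  51 190] [414.84 276.71]
scene [331 279   4   9  25] [332.48 282.88]
top [(array([ 121,    0,  113,   43, 2998], dtype=int32), array([177.23,  19.97])), (array([  116,   118,   148,   114, 10172], dtype=int32), array([187.23, 174.97]))]
scene [(array([    0,     0,   286,    63, 11099], dtype=int32), array([116.93,  22.11])), (array([     0,      0,    512,    384, 164524], dtype=int32), array([266.03, 212.9 ]))]
```

```bash
cat >> h.py <<'E'
from scipy.spatial.transform import Rotation as Ro
def plan(st,target,ang=None):
    """shift in tool axes (units of .08 m) and yaw of tool x; ang = wanted world yaw of tool x mod pi"""
    R=Ro.from_rotvec(st["eef_rot"]).as_matrix(); p=np.array(st["eef_pos"])
    yaw=np.arctan2(R[1,0],R[0,0]); s=R.T@(np.array(target)-p)
    out=dict(pos=p,yaw=yaw,ydir=R[:,1],xdir=R[:,0],zdir=R[:,2],shift80=s/80,force=st["force"],gap=st["finger_gap"],q6=st["q"][5],t=st["time"])
    if ang is not None:
        d=(ang-yaw+np.pi/2)%np.pi-np.pi/2; out["dyaw"]=d; out["turn"]=d/np.pi*(1 if R[2,1]>0 else -1)
    return out
E
python3 - <<'E'
from h import *
from bench import bot
im=C["top"]["img"].astype(float).min(2)
# far long edge and near long edge: crop pts -> subpixel crossing scan in columns
def edge(cols,v0,v1,first,z):
    pts=[]
    for u in cols:
        col=im[v0:v1,u]; idx=np.where((col[:-1]<100)!=(col[1:]<100))[0]
        if len(idx)==0: continue
        i=idx[0] if first else idx[-1]; t=(100-col[i])/(col[i+1]-col[i]); pts.append(plane("top",(u,v0+i+t),z)[:2])
    p=np.array(pts); 
    vx,vy,x,y=cv2.fitLine(p.astype(np.float32),cv2.DIST_HUBER,0,.01,.01).ravel(); r=(p-[x,y])@[-vy,vx]; print(len(p),"angle",np.arctan2(vy,vx),"pt",x,y,"rms",r.std())
edge(range(150,250),115,160,True,18)
edge(range(125,230),195,238,False,18)
print(im[118:160:4,200]); print(plan(bot.get_state(),(544.4,70.9,189),np.arctan2(-63.2,-57.7)+np.pi/2))
E
```

```text
100 angle 1.3367708 pt 673.5276 113.31889 rms 0.16222318645086642
105 angle 1.3342038 pt 536.78265 181.07507 rms 0.22269878194011938
[ 79.  78.  81.  83.  81. 150. 146. 149. 148. 137. 102.]
{'pos': array([ 225.16, -582.46,  188.29]), 'yaw': np.float64(-1.201968421441604), 'ydir': array([-0.,  0., -1.]), 'xdir': array([ 0.36, -0.93, -0.  ]), 'zdir': array([0.93, 0.36, 0.  ]), 'shift80': array([-6.18, -0.  ,  6.67]), 'force': array([ 1.22, -1.15, -0.13]), 'gap': 87.47413215553357, 'q6': np.float64(-0.01901510127272205), 't': 0.1, 'dyaw': np.float64(0.46203105669432), 'turn': np.float64(-0.14706905306974555)}
```

>>> {"op": "apply_moves", "data": {"moves": [[[1,-0.5,0,0.5,0],[1,-1,0,1,0],[1,-1,0,1,0]]]}}

```text
time: 0.48
eef_pos: [271.6, -475.6, 188.0]
eef_rot: [-1.36, 0.933, -0.928]
force: [0.3, 0.0, -0.1]
finger_gap: 87.9
```

>>> {"op": "apply_moves", "data": {"moves": [[[1,-0.5,0,0.5,0],[1,-1,0,1,0],[1,-1,0,1,0]]]}}

```text
time: 0.85
eef_pos: [317.6, -370.0, 188.2]
eef_rot: [-1.361, 0.931, -0.925]
force: [-0.3, 0.4, -0.1]
finger_gap: 88.1
```

>>> {"op": "apply_moves", "data": {"moves": [[[1,-0.5,0,0.5,0],[1,-1,0,1,0],[1,-1,0,1,0]]]}}

```text
time: 1.23
eef_pos: [363.8, -265.2, 188.7]
eef_rot: [-1.362, 0.929, -0.923]
force: [0.2, -0.5, -0.1]
finger_gap: 87.7
```

>>> {"op": "apply_moves", "data": {"moves": [[[1,-0.5,0,0.5,0],[1,-1,0,1,0],[1,-1,0,1,0]]]}}

```text
time: 1.6
eef_pos: [410.1, -160.7, 189.2]
eef_rot: [-1.364, 0.925, -0.921]
force: [0.0, -0.3, 0.3]
finger_gap: 87.8
```

>>> {"op": "apply_moves", "data": {"moves": [[[1,-0.5,0,0.5,0],[1,-1,0,1,0],[1,-1,0,1,0]]]}}

```text
time: 1.98
eef_pos: [456.4, -56.4, 189.7]
eef_rot: [-1.364, 0.922, -0.92]
force: [0.8, -0.2, 0.2]
finger_gap: 87.8
```

>>> {"op": "apply_moves", "data": {"moves": [[[1,-0.5,0,0.5,-0.05],[1,-0.9,0,1,-0.1],[1,-0.9,0,1,-0.147],[1,-0.9,0,1,-0.147]]]}}

```text
time: 2.48
eef_pos: [504.0, 38.2, 189.7]
eef_rot: [-1.493, 0.569, -0.568]
force: [-0.2, -0.5, -0.8]
finger_gap: 87.6
```

```bash
python3 - <<'E'
from h import *
from bench import bot
print(plan(bot.get_state(),(544.4,70.9,50),np.arctan2(-63.2,-57.7)+np.pi/2))
E
```

```text
{'pos': array([503.99,  38.22, 189.71]), 'yaw': np.float64(-0.7267613445946086), 'ydir': array([ 0.,  0., -1.]), 'xdir': array([ 0.75, -0.66, -0.  ]), 'zdir': array([0.66, 0.75, 0.  ]), 'shift80': array([0.11, 1.75, 0.64]), 'force': array([-0.24, -0.46, -0.83]), 'gap': 87.61345762243246, 'q6': np.float64(0.7759338197812258), 't': 2.475, 'dyaw': np.float64(-0.013176020152675605), 'turn': np.float64(0.004194057475153504)}
```

>>> {"op": "apply_moves", "data": {"moves": [[[1,0.11,0,0.32,0.004],[1,0.11,0.2,0.64,0.004],[1,0.11,0.6,0.64,0.004],[1,0.11,0.9,0.64,0.004],[1,0.11,0.9,0.64,0.004]]]}}

```text
time: 3.1
eef_pos: [543.3, 68.5, 116.2]
eef_rot: [-1.491, 0.585, -0.579]
force: [0.2, 1.0, -0.0]
finger_gap: 87.7
```

```bash
python3 - <<'E'
from h import *
from bench import bot
print(plan(bot.get_state(),(544.4,70.9,50),np.arctan2(-63.2,-57.7)+np.pi/2))
for n in("scene","top"):
    c=bot.capture(n);cv2.imwrite(f"pics/{n}1.png",c["img"][...,::-1])
a=cv2.imread("pics/top1.png")[120:240,110:270]; b=cv2.imread("pics/scene1.png")[180:300,260:420]
f=lambda i:cv2.resize(cv2.convertScaleAbs(i,alpha=1.6,beta=10),None,fx=3.3,fy=3.3,interpolation=cv2.INTER_CUBIC)
cv2.imwrite("pics/c1.png",np.vstack([f(a),f(b)])[:600*2])
E
```

```text
{'pos': array([543.25,  68.52, 116.18]), 'yaw': np.float64(-0.7441646912424479), 'ydir': array([-0.,  0., -1.]), 'xdir': array([ 0.74, -0.68, -0.  ]), 'zdir': array([ 0.68,  0.74, -0.  ]), 'shift80': array([-0.01,  0.83,  0.03]), 'force': array([ 0.17,  1.05, -0.04]), 'gap': 87.74925833048641, 'q6': np.float64(0.8451178952839575), 't': 3.1, 'dyaw': np.float64(0.0042273264951635525), 'turn': np.float64(-0.0013455998155372333)}
```

View pics/scene1.png

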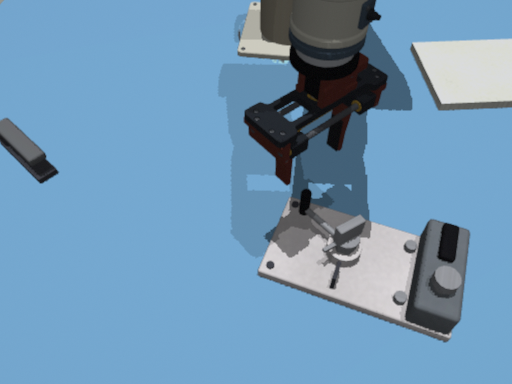

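>>> {"op": "apply_moves", "data": {"moves": [[[1,0,0.4,0.03,0],[1,0,0.83,0.03,0],[1,0,0.83,0.03,0],[-1,0,0.83,0.03,0],[-1,0,0.83,0.03,0],[-1,0,0.83,0.03,0],[-1,0,0.83,0.03,0],[-1,0,0.83,0.03,0]]]}}

```text
time: 4.2
eef_pos: [546.8, 71.3, 52.1]
eef_rot: [-1.489, 0.581, -0.58]
force: [-0.0, -0.0, -0.3]
finger_gap: 40.9
```

```bash
python3 - <<'E'
from h import *
from bench import bot
s=bot.get_state()
print(plan(s,(544.4,70.9,50),np.arctan2(-63.2,-57.7)+np.pi/2))
ax=np.array([602.1,134.2]);d=s["eef_pos"][:2]-ax;print(np.hypot(*d),np.arctan2(d[1],d[0]))
E
```

```text
{'pos': array([546.75,  71.3 ,  52.09]), 'yaw': np.float64(-0.742540811304449), 'ydir': array([ 0.,  0., -1.]), 'xdir': array([ 0.74, -0.68, -0.  ]), 'zdir': array([0.68, 0.74, 0.  ]), 'shift80': array([-0.02,  0.03, -0.02]), 'force': array([-0.01, -0.01, -0.3 ]), 'gap': 40.92327475476829, 'q6': np.float64(0.8471657816088687), 't': 4.2, 'dyaw': np.float64(0.0026034465571647125), 'turn': np.float64(-0.0008287027772966814)}
83.78546777770201 -2.2924091236199104
```

>>> {"op": "apply_moves", "data": {"moves": [[[-1,-0.02,0.03,-0.01,0],[-1,-0.02,0.03,-0.01,0],[-1,-0.02,0.03,-0.01,0],[-1,-0.02,0.03,-0.01,0],[-1,-0.02,0.03,-0.01,0],[-1,-0.02,0.03,-0.01,0]]]}}

```text
time: 4.95
eef_pos: [544.9, 71.7, 49.6]
eef_rot: [-1.49, 0.581, -0.58]
force: [0.9, -2.9, -2.5]
finger_gap: 13.1
```

```bash
python3 - <<'E'
from h import *
from bench import bot
s=bot.get_state()
R=Ro.from_rotvec(s["eef_rot"]).as_matrix()
ax=np.array([602.1,134.2]);d=s["eef_pos"][:2]-ax;th=np.arctan2(d[1],d[0]);print(s["eef_pos"],s["finger_gap"],s["force"],np.hypot(*d),th)
for a in np.linspace(0,1.1,12):
    p=np.r_[ax+85*np.array([np.cos(th+a),np.sin(th+a)]),s["eef_pos"][2]]
    print("%.2f"%a,(R.T@(p-s["eef_pos"]))/80,"turn %.3f"%(-a/np.pi))
E
```

```text
[544.91  71.67  49.57] 13.070547801456064 [ 0.89 -2.93 -2.51] 84.73836842856029 -2.311642491420595
0.00 [ 0. -0. -0.] turn -0.000
0.10 [ 0.11 -0.    0.  ] turn -0.032
0.20 [ 0.21 -0.    0.02] turn -0.064
0.30 [ 0.31 -0.    0.04] turn -0.095
0.40 [ 0.41 -0.    0.08] turn -0.127
0.50 [ 0.51 -0.    0.13] turn -0.159
0.60 [ 0.6  -0.    0.18] turn -0.191
0.70 [ 0.68 -0.    0.25] turn -0.223
0.80 [ 0.76 -0.    0.32] turn -0.255
0.90 [ 0.83 -0.    0.4 ] turn -0.286
1.00 [ 0.89 -0.    0.49] turn -0.318
1.10 [0.95 0.   0.58] turn -0.350
```

```bash
cat > shot.py <<'E'
import sys
from h import *
from bench import bot
k=sys.argv[1]; o=[]
for n in("top","scene"):
    c=bot.capture(n);cv2.imwrite(f"pics/{n}{k}.png",c["img"][...,::-1]); np.savez(f"pics/{n}{k}.npz",**{q:c[q] for q in("img","intrinsics","pose")})
    x,y=O[n]; y-=20; i=c["img"][y:y+140,x:x+160,::-1]; o.append(cv2.resize(cv2.convertScaleAbs(i,alpha=1.6,beta=10),None,fx=2.5,fy=2.5,interpolation=cv2.INTER_CUBIC))
cv2.imwrite(f"pics/c{k}.png",np.hstack(o))
s=bot.get_state();print(s["time"],s["eef_pos"],s["finger_gap"],s["force"])
E
python3 shot.py 2
```

```text
5.05 [544.96  71.69  49.61] 13.360829023221214 [ 0.15 -2.51 -3.28]
```

View pics/c2.png

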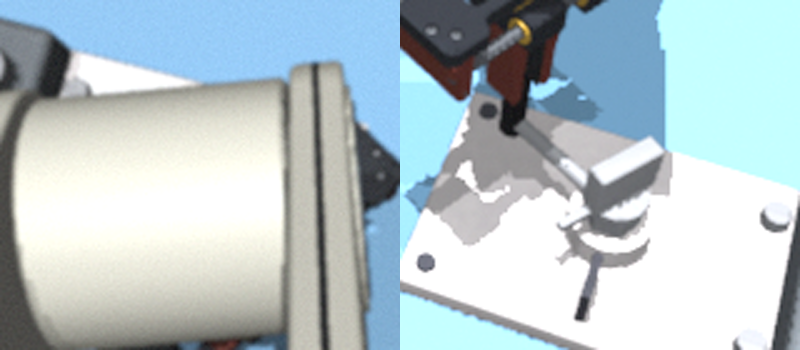

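>>> {"op": "apply_moves", "data": {"moves": [[[-1,0.05,0,0,-0.016],[-1,0.11,0,0,-0.032],[-1,0.21,0,0.02,-0.064],[-1,0.31,0,0.04,-0.095],[-1,0.41,0,0.08,-0.127],[-1,0.51,0,0.13,-0.159],[-1,0.6,0,0.18,-0.191],[-1,0.68,0,0.25,-0.223],[-1,0.76,0,0.32,-0.255],[-1,0.83,0,0.4,-0.286],[-1,0.83,0,0.4,-0.286]]]}}

```text
time: 6.42
eef_pos: [616.1, 50.8, 49.6]
eef_rot: [-1.565, -0.123, 0.12]
force: [0.7, 1.5, -1.3]
finger_gap: 13.8
```

```bash
cat > sw.py <<'E'
import sys
from h import *
from bench import bot
s=bot.get_state()
R=Ro.from_rotvec(s["eef_rot"]).as_matrix();yaw=np.arctan2(R[1,0],R[0,0])
ax=np.array([602.1,134.2]);d=s["eef_pos"][:2]-ax;th=np.arctan2(d[1],d[0]);print(s["time"],s["eef_pos"],"yaw",yaw,s["finger_gap"],s["force"],s["wrist_torque"],"r",np.hypot(*d),"th",th)
for a in map(float,sys.argv[1:]):
    p=np.r_[ax+85*np.array([np.cos(a),np.sin(a)]),49.6]
    print("%.2f"%a,(R.T@(p-s["eef_pos"]))/80,"turn %.3f"%(-(a+np.pi/2-yaw)/np.pi))
E
python3 sw.py -1.35 -1.3 -1.25 -1.2
```

```text
6.425 [616.08  50.79  49.57] yaw 0.15497465129640672 13.764291434706646 [ 0.69  1.5  -1.3 ] [ 0.14 -0.29  0.01] r 84.57767540378018 th -1.4047715246983346
-1.35 [ 0.06 -0.   -0.  ] turn -0.021
-1.30 [ 0.11 -0.    0.  ] turn -0.037
-1.25 [ 0.16 -0.    0.01] turn -0.053
-1.20 [0.22 0.   0.02] turn -0.069
```

>>> {"op": "apply_moves", "data": {"moves": [[[-1,0.03,0,0,-0.01],[-1,0.06,0,0,-0.021],[-1,0.09,0,0,-0.029],[-1,0.11,0,0,-0.037],[-1,0.13,0,0,-0.044],[-1,0.13,0,0,-0.044]]]}}

```text
time: 7.18
eef_pos: [626.3, 53.0, 49.5]
eef_rot: [-1.555, -0.232, 0.229]
force: [-1.1, 4.8, -0.7]
finger_gap: 13.7
```

```bash
python3 sw.py -1.35 -1.3 -1.25 -1.2
```

```text
7.175 [626.34  53.04  49.52] yaw 0.294060546811574 13.742865125689537 [-1.1  4.8 -0.7] [ 0.9   0.13 -0.07] r 84.69952082273198 th -1.2806039541599845
-1.35 [-0.07 -0.   -0.  ] turn 0.023
-1.30 [-0.02 -0.   -0.  ] turn 0.007
-1.25 [ 0.03 -0.   -0.  ] turn -0.009
-1.20 [ 0.09 -0.   -0.  ] turn -0.024
```

>>> {"op": "apply_moves", "data": {"moves": [[[-1,0.02,0,0,-0.006],[-1,0.04,0,0,-0.012],[-1,0.06,0,0,-0.017],[-1,0.06,0,0,-0.017]]]}}

```text
time: 7.68
eef_pos: [626.9, 53.3, 49.1]
eef_rot: [-1.551, -0.268, 0.279]
force: [-13.1, -3.2, 9.2]
finger_gap: 13.7
```

```bash
python3 sw.py -1.3 -1.25 -1.2
```

```text
7.675 [626.93  53.31  49.15] yaw 0.3486776882797495 13.655881378034552 [-13.12  -3.25   9.18] [-0.41  2.26 -0.18] r 84.6131875918052 th -1.2729167057912296
-1.30 [-0.03 -0.01 -0.  ] turn 0.025
-1.25 [ 0.02 -0.01 -0.01] turn 0.009
-1.20 [ 0.08 -0.01 -0.01] turn -0.007
```

>>> {"op": "apply_moves", "data": {"moves": [[[-1,0,0,0,0],[0.2,0,0,0,0],[0.2,0,0,0,0],[0.2,0,0,0,0],[0.2,0,0,0,0],[0.2,0,0,0,0],[0.2,0,-0.4,0,0],[0.2,0,-1,0,0],[0.2,0,-1,0,0]]]}}

```text
time: 8.8
eef_pos: [630.5, 53.4, 133.2]
eef_rot: [-1.551, -0.274, 0.273]
force: [-0.1, 0.2, -0.1]
finger_gap: 52.6
```

```bash
python3 shot.py 3;python3 sw.py; python3 - <<'E'
from h import *
from bench import bot
p=plan(bot.get_state(),(602.1,134.2,130),-.93+np.pi/2);print(p["shift80"],p["turn"],p["q6"])
E
```

```text
8.9 [627.59  53.2  129.44] 52.503146667511054 [ 0.32 -0.1   0.41]
8.9 [627.59  53.2  129.44] yaw 0.34871956888121514 52.503146667511054 [ 0.32 -0.1   0.41] [-0.07 -0.08  0.01] r 84.91369264908379 th -1.265883157065833
[ 0.05 -0.    1.06] -0.0929709195684345 -0.28557217324814654
```

View pics/c3.png

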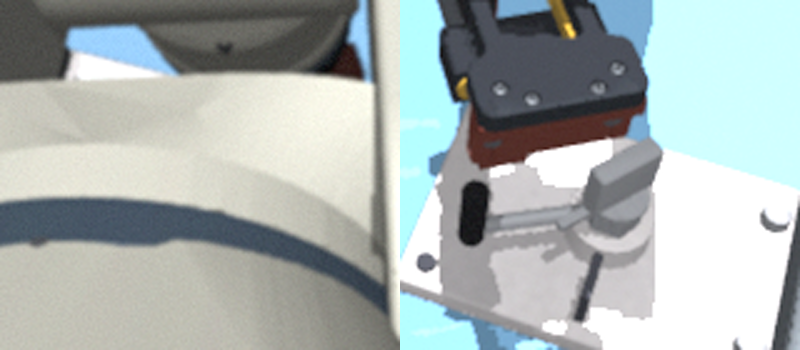

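>>> {"op": "apply_moves", "data": {"moves": [[[0.2,0.05,0,0.4,-0.04],[0.2,0.05,0,0.8,-0.08],[0.2,0.05,0,1,-0.103],[0.2,0.05,0,1,-0.103],[0.2,0.05,0,1,-0.103]]]}}

```text
time: 9.52
eef_pos: [603.7, 129.2, 128.8]
eef_rot: [-1.503, -0.519, 0.53]
force: [-0.6, -0.4, 0.8]
finger_gap: 52.7
```

```bash
python3 - <<'E'
from h import *
from bench import bot
p=plan(bot.get_state(),(602.1,134.2,69),-.9+np.pi/2);print(p)
E
```

```text
{'pos': array([603.71, 129.18, 128.83]), 'yaw': np.float64(0.6708724899710705), 'ydir': array([-0.01,  0.  , -1.  ]), 'xdir': array([ 0.78,  0.62, -0.01]), 'zdir': array([-0.62,  0.78,  0.01]), 'shift80': array([0.03, 0.75, 0.06]), 'force': array([-0.62, -0.36,  0.75]), 'gap': 52.65142102208985, 'q6': np.float64(-0.48256122121528405), 't': 9.525, 'dyaw': np.float64(-7.616317617387125e-05), 'turn': np.float64(2.4243491939300956e-05)}
```

>>> {"op": "apply_moves", "data": {"moves": [[[0.2,0.03,0,0.06,0],[0.2,0.03,0.3,0.06,0],[0.2,0.03,0.6,0.06,0],[0.2,0.03,0.72,0.06,0],[0.2,0.03,0.72,0.06,0]]]}}

```text
time: 10.15
eef_pos: [601.9, 134.2, 70.8]
eef_rot: [-1.503, -0.518, 0.531]
force: [0.8, -0.8, -0.2]
finger_gap: 52.7
```

```bash
python3 shot.py 4; python3 - <<'E'
from h import *
from bench import bot
p=plan(bot.get_state(),(602.1,134.2,71),-.9+np.pi/2);print(p)
E
```

```text
10.25 [602.79 134.5   71.92] 52.65722184165346 [-0.16  0.26  0.25]
{'pos': array([602.79, 134.5 ,  71.92]), 'yaw': np.float64(0.6704689355041463), 'ydir': array([-0.01,  0.  , -1.  ]), 'xdir': array([ 0.78,  0.62, -0.  ]), 'zdir': array([-0.62,  0.78,  0.01]), 'shift80': array([-0.01,  0.01,  0.  ]), 'force': array([-0.16,  0.26,  0.25]), 'gap': 52.65722184165346, 'q6': np.float64(-0.4739739696771726), 't': 10.25, 'dyaw': np.float64(0.0003273912907502119), 'turn': np.float64(-0.00010421188449626427)}
```

View pics/c4.png

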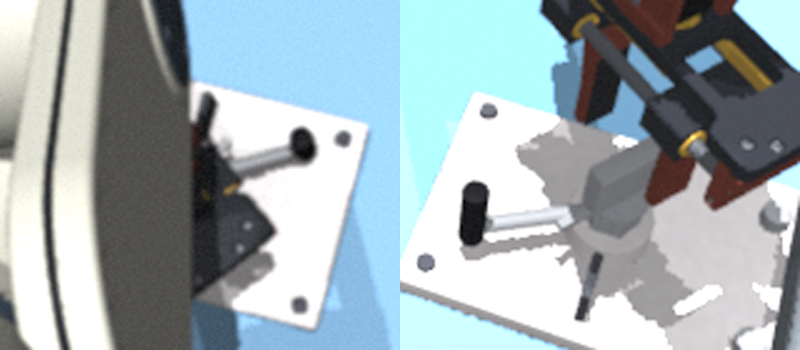

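```bash
python3 - <<'E'
from h import *
i=cv2.imread("pics/scene4.png")[120:280,270:430]
i=cv2.resize(cv2.convertScaleAbs(i,alpha=1.6,beta=10),None,fx=3.7,fy=3.7,interpolation=cv2.INTER_CUBIC)
x=np.array([.783,.621,0])
for X,c in [((602.8,134.5,72),(0,0,255)),(np.r_[602.8,134.5,72]+26*x,(0,255,0)),(np.r_[602.8,134.5,72]-26*x,(0,255,0)),((602.1,134.2,98),(255,0,0))]:
    u=(proj("scene",X)-[270,120])*3.7; cv2.circle(i,tuple(int(v) for v in u),5,c,-1)
cv2.imwrite("pics/z4.png",i)
E
```

```text
(no output)
```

View pics/z4.png

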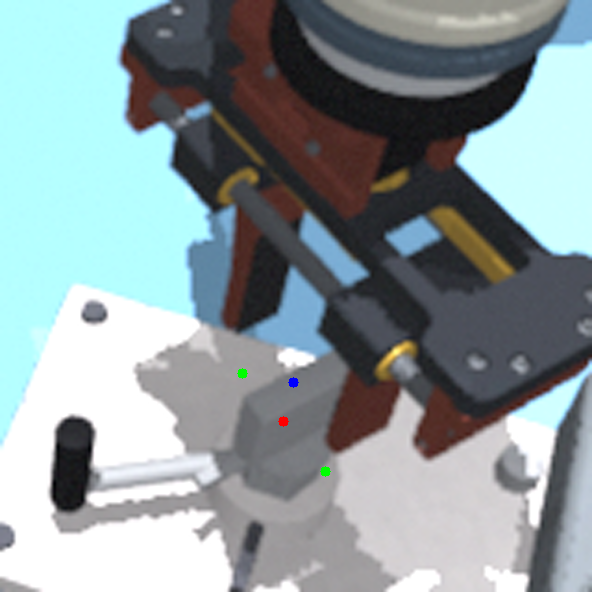

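```bash
python3 - <<'E'
from h import *
o=[]
for k,p,yaw,g in [("1",(543.25,68.52,116.2),-.744,44),("2",(544.9,71.7,49.6),-.742,6.5)]:
    i=cv2.imread(f"pics/scene{k}.png")[100:260,240:400]
    i=cv2.resize(cv2.convertScaleAbs(i,alpha=1.6,beta=10),None,fx=2.5,fy=2.5,interpolation=cv2.INTER_CUBIC)
    x=np.array([np.cos(yaw),np.sin(yaw),0]);p=np.array(p)
    for X,c in [(p,(0,0,255)),(p+[0,0,18.7],(255,0,255)),(p+g*x,(0,255,0)),(p-g*x,(0,255,0))]:
        u=(proj("scene",X)-[240,100])*2.5; cv2.circle(i,tuple(int(v) for v in u),3,c,-1)
    o.append(i)
cv2.imwrite("pics/z12.png",np.hstack(o))
E
```

```text
(no output)
```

View pics/z12.png

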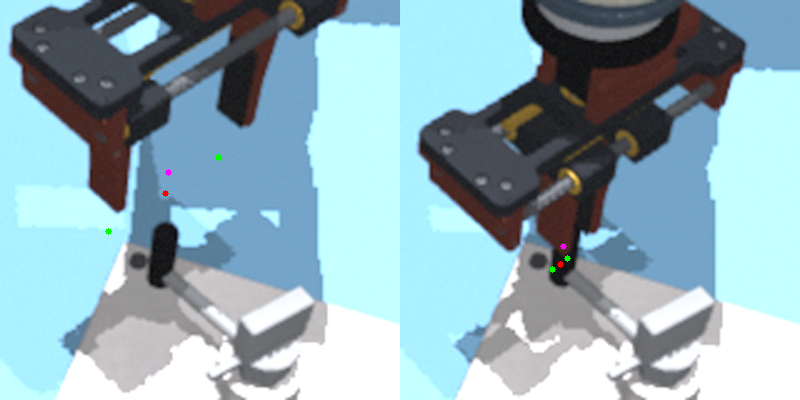

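The image shows the visible fingertips about 20 mm higher than the stated TCP. I'll go to z of about 66, which is safe either way because the bar spans 64 to 98, then close and check the gap.

>>> {"op": "apply_moves", "data": {"moves": [[[0.2,-0.01,0.05,0,0],[0.2,-0.01,0.07,0,0],[-1,-0.01,0.07,0,0],[-1,-0.01,0.07,0,0],[-1,-0.01,0.07,0,0],[-1,-0.01,0.07,0,0],[-1,-0.01,0.07,0,0],[-1,-0.01,0.07,0,0],[-1,-0.01,0.07,0,0]]]}}

```text
time: 11.38
eef_pos: [602.1, 134.0, 66.3]
eef_rot: [-1.503, -0.52, 0.529]
force: [-0.4, 0.1, 0.5]
finger_gap: 0.2
```

```bash
python3 shot.py 5; python3 - <<'E'
from h import *
from bench import bot
p=plan(bot.get_state(),(602.1,134.2,66),-.9+np.pi/2);print(p)
i=cv2.imread("pics/scene5.png")[120:280,270:430]
i=cv2.resize(cv2.convertScaleAbs(i,alpha=1.6,beta=10),None,fx=3.7,fy=3.7,interpolation=cv2.INTER_CUBIC);cv2.imwrite("pics/z5.png",i)
E
```

```text
11.475 [602.08 133.98  66.31] 0.588746559997597 [ 0.08  0.3  -0.07]
{'pos': array([602.08, 133.98,  66.31]), 'yaw': np.float64(0.6704845969111121), 'ydir': array([-0.01,  0.  , -1.  ]), 'xdir': array([ 0.78,  0.62, -0.  ]), 'zdir': array([-0.62,  0.78,  0.01]), 'shift80': array([0., 0., 0.]), 'force': array([ 0.08,  0.3 , -0.07]), 'gap': 0.588746559997597, 'q6': np.float64(-0.47458014626695033), 't': 11.475, 'dyaw': np.float64(0.00031172988378447286), 'turn': np.float64(-9.922670382752186e-05)}
```

View pics/z5.png

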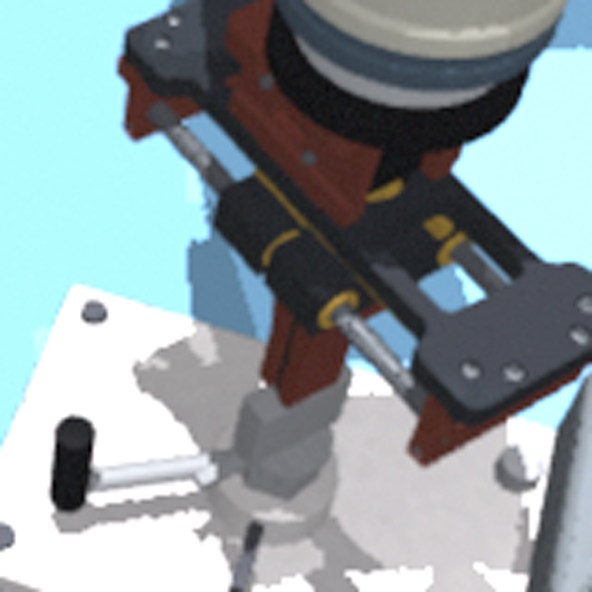

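The gap read about 0, so the fingers shut above the bar. The real tips are therefore at least 32 mm above the reported TCP, which fits the picture. I'll reopen and go 24 mm deeper.

>>> {"op": "apply_moves", "data": {"moves": [[[0.2,0,0,0,0],[0.2,0,0,0,0],[0.2,0,0,0,0],[0.2,0,0,0,0],[0.2,0,0,0,0],[0.2,0,0,0,0],[0.2,0,0.1,0,0],[0.2,0,0.2,0,0],[0.2,0,0.3,0,0],[0.2,0,0.3,0,0]]]}}

```text
time: 12.72
eef_pos: [601.2, 133.9, 41.2]
eef_rot: [-1.503, -0.518, 0.53]
force: [-0.7, 0.1, -0.0]
finger_gap: 52.6
```

```bash
python3 shot.py 6; python3 - <<'E'
from h import *
i=cv2.imread("pics/scene6.png")[120:280,270:430]
i=cv2.resize(cv2.convertScaleAbs(i,alpha=1.6,beta=10),None,fx=3.7,fy=3.7,interpolation=cv2.INTER_CUBIC);cv2.imwrite("pics/z6.png",i)
E
```

```text
12.825 [601.89 134.04  42.1 ] 52.96388486969058 [-0.49  0.44 -0.33]
```

View pics/z6.png

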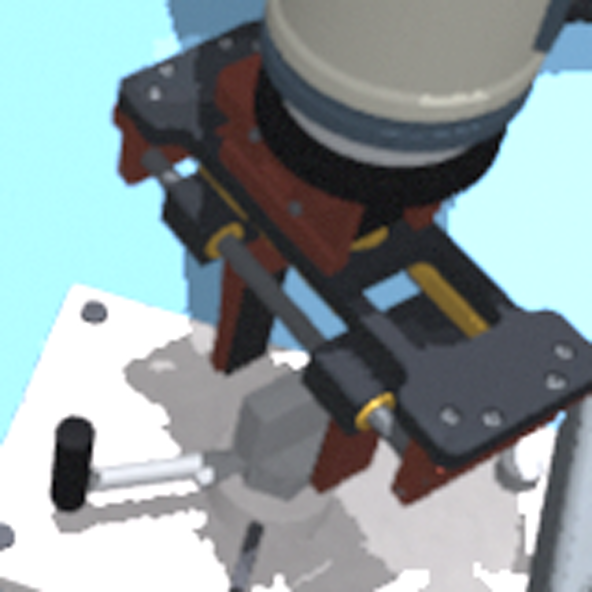

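>>> {"op": "apply_moves", "data": {"moves": [[[-1,0,0,0,0],[-1,0,0,0,0],[-1,0,0,0,0],[-1,0,0,0,0],[-1,0,0,0,0],[-1,0,0,0,0],[-1,0,0,0,0]]]}}

```text
time: 13.7
eef_pos: [602.5, 134.4, 42.3]
eef_rot: [-1.503, -0.521, 0.528]
force: [3.4, 4.1, -2.4]
finger_gap: 13.9
```

```bash
python3 - <<'E'
from h import *
from bench import bot
s=bot.get_state();p=plan(s,(602.1,134.2,42),-.235+np.pi/2);print(p,s["wrist_torque"])
# rib line on z=50 plane / z=18 using top0: edges of the dark blob
im=C["top"]["img"].max(2).astype(float)
print(im[136:158,184:200].astype(int))
E
```

```text
{'pos': array([602.52, 134.44,  42.25]), 'yaw': np.float64(0.6704103871130181), 'ydir': array([-0.01,  0.  , -1.  ]), 'xdir': array([ 0.78,  0.62, -0.  ]), 'zdir': array([-0.62,  0.78,  0.01]), 'shift80': array([-0.01,  0.  ,  0.  ]), 'force': array([ 3.45,  4.12, -2.35]), 'gap': 13.935153712397998, 'q6': np.float64(-0.47468605194769553), 't': 13.7, 'dyaw': np.float64(0.6653859396818786), 'turn': np.float64(-0.2117989227284334)} [ 0.68 -0.7   0.  ]
[[148 149 147 149 148 148 138 115 100 100 118 131 144 145 142 136]
 [149 150 150 151 149 145 124  86  65  62  79 112 138 148 146 146]
 [147 150 149 148 148 142 110  66  44  40  48  87 126 146 150 149]
 [148 149 149 149 147 135  99  64  38  30  24  53 100 131 145 149]
 [147 150 151 150 144 124  86  55  41  27  15  29  69 116 137 144]
 [149 149 151 150 144 116  80  51  36  26  12  19  53  99 126 140]
 [150 149 152 148 141 110  70  42  37  23   8  23  57  99 124 140]
 [146 148 149 144 132 103  62  42  33  14  10  35  71 109 128 138]
 [148 148 148 142 124  90  53  42  29  12  13  39  82 116 131 142]
 [149 149 152 142 114  76  48  38  28  13  18  48  92 121 137 147]
 [151 149 144 138 108  67  43  36  19  10  25  60 102 125 138 147]
 [148 151 148 132 100  62  46  33  18  12  38  76 109 125 138 148]
 [149 149 142 124  83  54  45  29  14  14  44  90 115 134 144 149]
 [150 149 143 111  73  47  36  27  13  20  56  96 124 139 148 151]
 [148 148 135 103  63  43  34  18   8  26  64 102 126 136 148 152]
 [150 146 132  95  56  45  31  15  13  35  78 111 127 141 150 149]
 [152 148 132 100  60  37  23  12  16  47  92 117 132 139 149 151]
 [150 150 144 117  79  41  18   8  18  60  99 127 136 144 144 148]
 [152 149 149 137 102  57  25  10  32  73 111 136 145 146 145 138]
 [146 146 149 146 118  78  47  36  51  86 120 139 147 148 135 125]
 [146 141 136 138 126 107  87  83  92 110 126 138 145 140 128 122]
 [128 122 116 122 133 135 127 124 130 130 133 132 132 130 121 118]]
```

```bash
python3 - <<'E'
from h import *
im=C["top"]["img"].max(2).astype(float)
for side,z in (("L",50),("R",18),("R",30)):
    P=[]
    for v in range(139,152):
        r=im[v,184:200]; k=r.argmin()
        if side=="L":
            j=[i for i in range(k) if r[i]>=92>r[i+1]][-1]
        else: j=[i for i in range(k,15) if r[i]<75<=r[i+1]][0]
        lv=92 if side=="L" else 75
        P.append(plane("top",(184+j+(lv-r[j])/(r[j+1]-r[j]),v),z)[:2])
    P=np.array(P);vx,vy,x,y=cv2.fitLine(P.astype(np.float32),2,0,.01,.01).ravel()
    if vx<0: vx,vy=-vx,-vy
    n=np.array([-vy,vx]); print(side,z,"ang",np.arctan2(vy,vx),"offset of axis line (left+):",(np.array([x,y])-[602.1,134.2])@n)
# original pointer tip dir check
t=np.arctan2(104.94-134.2,626.63-602.1);print("tip ang",t)
E
```

```text
L 50 ang -0.22167128 offset of axis line (left+): 2.938948112546864
R 18 ang -0.15485749 offset of axis line (left+): -5.250498597401011
R 30 ang -0.15485996 offset of axis line (left+): -7.552071400934248
tip ang -0.8731071185514755
```

>>> {"op": "apply_moves", "data": {"moves": [[[-1,0,0,0,-0.03],[-1,0,0,0,-0.07],[-1,0,0,0,-0.11],[-1,0,0,0,-0.15],[-1,0,0,0,-0.18],[-1,0,0,0,-0.2],[-1,0,0,0,-0.213],[-1,0,0,0,-0.213],[-1,0,0,0,-0.213]]]}}

```text
time: 14.82
eef_pos: [602.9, 135.0, 42.3]
eef_rot: [-1.304, -1.035, 1.039]
force: [3.1, 6.1, -2.8]
finger_gap: 13.5
```

```bash
python3 shot.py 7; python3 - <<'E'
from h import *
from bench import bot
s=bot.get_state();p=plan(s,(602.1,134.2,42),-.232+np.pi/2);print(p,s["wrist_torque"])
i=cv2.imread("pics/scene7.png")[120:280,270:430]
i=cv2.resize(cv2.convertScaleAbs(i,alpha=1.6,beta=10),None,fx=3.7,fy=3.7,interpolation=cv2.INTER_CUBIC);cv2.imwrite("pics/z7.png",i)
E
```

```text
14.925 [602.86 134.96  42.23] 13.798508224781926 [ 1.98  5.27 -2.58]
{'pos': array([602.86, 134.96,  42.23]), 'yaw': np.float64(1.339843274032475), 'ydir': array([-0.,  0., -1.]), 'xdir': array([0.23, 0.97, 0.  ]), 'zdir': array([-0.97,  0.23,  0.01]), 'shift80': array([-0.01,  0.  ,  0.01]), 'force': array([ 1.98,  5.27, -2.58]), 'gap': 13.798508224781926, 'q6': np.float64(-1.1439805980471431), 't': 14.925, 'dyaw': np.float64(-0.0010469472375784772), 'turn': np.float64(0.00033325365603403915)} [ 0.71 -0.6   0.09]
```

View pics/z7.png

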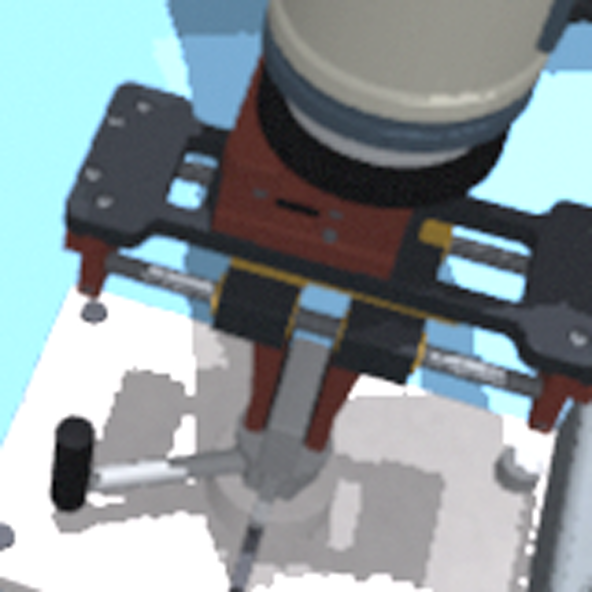

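>>> {"op": "apply_moves", "data": {"moves": [[[0.2,0,0,0,0],[0.2,0,0,0,0],[0.2,0,0,0,0],[0.2,0,0,0,0],[0.2,0,0,0,0],[0.2,0,-0.3,0,0],[0.2,0,-0.7,0,0],[0.2,0,-1,0,0],[0.2,0,-1,0,0]]]}}

```text
time: 16.05
eef_pos: [604.7, 135.1, 124.1]
eef_rot: [-1.306, -1.038, 1.036]
force: [0.0, -0.4, 0.0]
finger_gap: 52.5
```

>>> {"op": "apply_moves", "data": {"moves": [[[0.2,0,-0.1,0.5,0],[0.2,0,-0.1,1,0],[0.2,0,-0.1,1,0]]]}}

```text
time: 16.42
eef_pos: [523.5, 153.3, 130.9]
eef_rot: [-1.304, -1.036, 1.04]
force: [-0.1, 0.2, 0.3]
finger_gap: 52.7
```

>>> {"op": "apply_moves", "data": {"moves": [[[0.2,0,0,0.5,0],[0.2,0,0,1,0],[0.2,0,0,1,0]]]}}

```text
time: 16.8
eef_pos: [443.7, 171.4, 130.4]
eef_rot: [-1.303, -1.035, 1.042]
force: [0.7, -0.5, -1.2]
finger_gap: 52.7
```

```bash
python3 shot.py 8
```

```text
16.9 [446.83 171.7  131.14] 52.87472493393575 [ 0.18  0.35 -0.09]
```

View pics/c8.png

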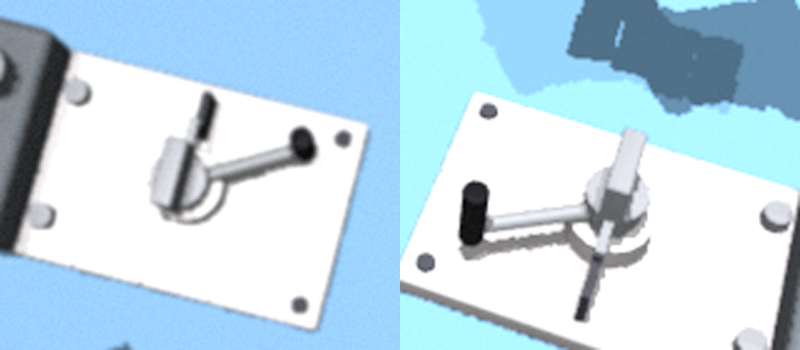

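```bash
python3 - <<'E'
from h import *
f=lambda i,k:cv2.resize(cv2.convertScaleAbs(i,alpha=1.4,beta=0),None,fx=k,fy=k,interpolation=cv2.INTER_CUBIC)
a=cv2.imread("pics/top8.png")[130:190,160:215]; b=cv2.imread("pics/scene8.png")[205:295,310:375]
cv2.imwrite("pics/ta8.png",f(a,10));cv2.imwrite("pics/sb8.png",f(b,6.6))
E
```

```text
(no output)
```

View pics/ta8.png

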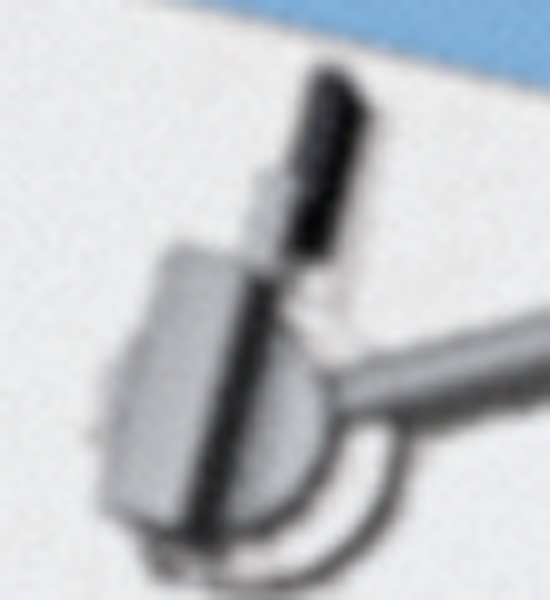

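View pics/sb8.png

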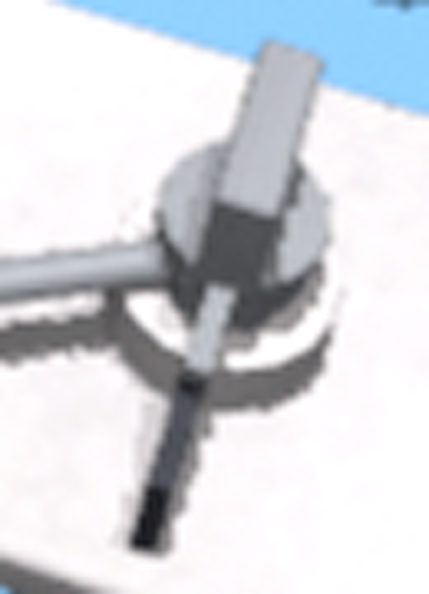

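```bash
python3 - <<'E'
from h import *
T=lambda u,v:((u+.5)/10-.5+160,(v+.5)/10-.5+130)
S=lambda u,v:((u+.5)/6.6-.5+310,(v+.5)/6.6-.5+205)
def ang(n,F,a,b,z,nm):
    p,q=plane(n,F(*a),z),plane(n,F(*b),z); d=(q-p)[:2]; print(n,nm,"%.3f"%np.arctan2(d[1],d[0]),p[:2],q[:2],np.hypot(*d))
ang("scene",S,(265,45),(222,202),98,"bar left")
ang("scene",S,(322,62),(279,214),98,"bar right")
ang("scene",S,(185,385),(149,485),50,"rib left")
ang("scene",S,(206,385),(170,490),50,"rib right")
ang("scene",S,(214,288),(189,372),61,"pointer left")
ang("scene",S,(237,290),(213,375),61,"pointer right")
# auto: bar right top edge in top8 : strongest negative horizontal gradient
im=np.load("pics/top8.npz")["img"].max(2).astype(float)
P=[]
for v in range(160,181):
    r=cv2.GaussianBlur(im[v:v+1],(3,1),0)[0]; u0=184.0-(v-158)*5.5/24.5
    us=np.arange(int(u0)-3,int(u0)+4); g=r[us]-r[us+1]; k=g.argmax()
    if 0<k<len(us)-1:
        o=(g[k-1]-g[k+1])/(2*(g[k-1]-2*g[k]+g[k+1])); P.append(plane("top",(us[k]+.5+o,v),98)[:2])
P=np.array(P,np.float32);vx,vy,x,y=cv2.fitLine(P,2,0,.01,.01).ravel(); s=np.sign(vx)
print("top bar edge",np.arctan2(s*vy,s*vx),len(P),((P-[x,y])@[-vy,vx]).std(), "offset from axis", (np.array([x,y])-[602.1,134.2])@[-s*vy,s*vx])
E
```

```text
scene bar left -0.203 [581.76 134.44] [622.81 125.98] 41.91032804239363
scene bar right -0.221 [584.56 146.51] [624.12 137.61] 40.548592915273396
scene rib left -0.272 [638.95 125.72] [663.77 118.79] 25.77023710439383
scene rib right -0.263 [638.33 130.19] [664.33 123.2 ] 26.92237389461964
scene pointer left -0.224 [620.7  129.92] [642.03 125.05] 21.87582855644471
scene pointer right -0.217 [620.52 134.84] [642.05 130.09] 22.05009395430088
top bar edge -0.23288828 21 0.087744735 offset from axis -5.6819529821284895
```

```bash
python3 - <<'E'
from h import *
from bench import bot
p=plan(bot.get_state(),(626.9,53.3,131),.298);print(p["shift80"],p["turn"],p["q6"])
E
```

```text
[-0.93 -0.01 -2.53] 0.3321948250088265 -1.0053012573949986
```

>>> {"op": "apply_moves", "data": {"moves": [[[0.2,-0.3,0,-0.4,0],[0.2,-0.6,0,-1,0],[0.2,-0.93,0,-1,0],[0.2,-0.93,0,-1,0]]]}}

```text
time: 17.4
eef_pos: [509.1, 79.2, 130.2]
eef_rot: [-1.306, -1.034, 1.037]
force: [-0.3, -1.2, 0.6]
finger_gap: 52.4
```

>>> {"op": "apply_moves", "data": {"moves": [[[0.2,0,0,-0.4,0.05],[0.2,0,0,-0.8,0.1],[0.2,0,0,-0.9,0.15],[0.2,0,0,-0.9,0.2],[0.2,0,0,-0.9,0.25],[0.2,0,0,-0.9,0.3],[0.2,0,0,-0.9,0.332],[0.2,0,0,-0.9,0.332]]]}}

```text
time: 18.4
eef_pos: [579.9, 63.3, 129.8]
eef_rot: [-1.555, -0.23, 0.235]
force: [0.8, -0.1, 1.0]
finger_gap: 52.6
```

```bash
python3 - <<'E'
from h import *
from bench import bot
p=plan(bot.get_state(),(626.9,53.3,131),.298);print(p)
E
```

```text
{'pos': array([579.91,  63.29, 129.77]), 'yaw': np.float64(0.29656456456926183), 'ydir': array([-0.,  0., -1.]), 'xdir': array([ 0.96,  0.29, -0.  ]), 'zdir': array([-0.29,  0.96,  0.  ]), 'shift80': array([ 0.53, -0.02, -0.29]), 'force': array([ 0.75, -0.13,  1.02]), 'gap': 52.57775329349083, 'q6': np.float64(-0.21190449856825674), 't': 18.4, 'dyaw': np.float64(0.0014354354307382078), 'turn': np.float64(-0.00045691328858245945)}
```

>>> {"op": "apply_moves", "data": {"moves": [[[0.2,0.3,0,-0.15,0],[0.2,0.53,0,-0.29,0],[0.2,0.53,0.2,-0.29,0],[0.2,0.53,0.35,-0.29,0],[0.2,0.53,0.35,-0.29,0]]]}}

```text
time: 19.02
eef_pos: [624.9, 53.7, 99.6]
eef_rot: [-1.555, -0.228, 0.239]
force: [0.3, -0.5, 0.5]
finger_gap: 53.0
```

```bash
python3 - <<'E'
from h import *
from bench import bot
p=plan(bot.get_state(),(626.9,53.3,36),.298);print(p["pos"],p["shift80"],p["turn"])
E
```

```text
[624.93  53.75  99.57] [ 0.03  0.79 -0.02] -0.0002060093705833003
```

>>> {"op": "apply_moves", "data": {"moves": [[[0.2,0.03,0.2,-0.02,0],[0.2,0.03,0.5,-0.02,0],[0.2,0.03,0.79,-0.02,0],[0.2,0.03,0.79,-0.02,0],[-1,0.03,0.79,-0.02,0],[-1,0.03,0.79,-0.02,0],[-1,0.03,0.79,-0.02,0],[-1,0.03,0.79,-0.02,0],[-1,0.03,0.79,-0.02,0],[-1,0.03,0.79,-0.02,0],[-1,0.03,0.79,-0.02,0]]]}}

```text
time: 20.4
eef_pos: [626.6, 52.7, 36.7]
eef_rot: [-1.555, -0.227, 0.24]
force: [-3.9, -1.8, 5.9]
finger_gap: 14.9
```

```bash
sed -i 's/49.6\])/36.0])/;s/,49.6/,36.0/' sw.py; python3 shot.py 9; python3 sw.py -1.35 -1.45 -1.55 -1.65 -1.75 -1.85 -1.95 -2.05 -2.15 -2.25 -2.3 -2.35
```

```text
20.5 [626.64  52.77  36.77] 15.256629663048011 [-3.9  -1.42  5.66]
20.5 [626.64  52.77  36.77] yaw 0.29740333201341923 15.256629663048011 [-3.9  -1.42  5.66] [-0.33  0.62  0.02] r 85.04915743030224 th -1.2781321584969487
-1.35 [-0.08  0.01  0.  ] turn 0.024
-1.45 [-0.18  0.01  0.02] turn 0.056
-1.55 [-0.29  0.01  0.04] turn 0.088
-1.65 [-0.39  0.01  0.08] turn 0.120
-1.75 [-0.48  0.01  0.12] turn 0.152
-1.85 [-0.57  0.01  0.17] turn 0.184
-1.95 [-0.66  0.02  0.23] turn 0.215
-2.05 [-0.74  0.02  0.31] turn 0.247
-2.15 [-0.81  0.02  0.38] turn 0.279
-2.25 [-0.88  0.02  0.47] turn 0.311
-2.30 [-0.9   0.02  0.51] turn 0.327
-2.35 [-0.93  0.02  0.56] turn 0.343
```

View pics/c9.png

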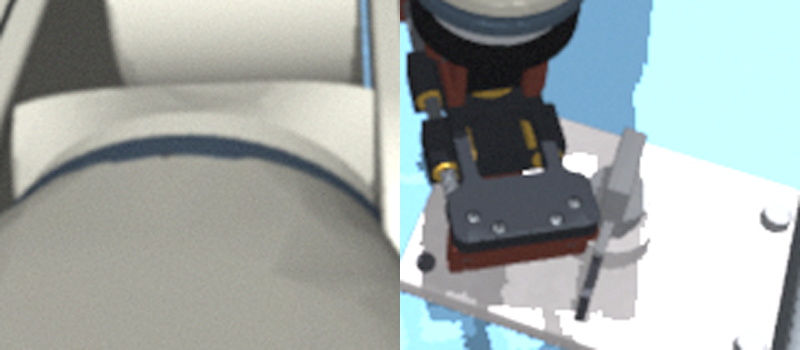

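>>> {"op": "apply_moves", "data": {"moves": [[[-1,-0.04,0,0,0.012],[-1,-0.08,0,0,0.024],[-1,-0.18,0,0.02,0.056],[-1,-0.29,0,0.04,0.088],[-1,-0.39,0,0.08,0.12],[-1,-0.48,0,0.12,0.152],[-1,-0.57,0,0.17,0.184],[-1,-0.66,0,0.23,0.215],[-1,-0.74,0,0.31,0.247],[-1,-0.81,0,0.38,0.279],[-1,-0.85,0,0.43,0.295],[-1,-0.85,0,0.43,0.295]]]}}

```text
time: 22.0
eef_pos: [550.6, 65.9, 37.0]
eef_rot: [-1.515, 0.501, -0.485]
force: [-1.6, 1.5, -4.1]
finger_gap: 15.5
```

```bash
python3 sw.py  -2.25 -2.3 -2.35
```

```text
22.0 [550.62  65.93  36.98] yaw -0.6296906901736097 15.46925637024953 [-1.58  1.51 -4.1 ] [ 0.27  0.07 -0.02] r 85.50151924307025 th -2.216851314044696
-2.25 [-0.03  0.01  0.01] turn 0.016
-2.30 [-0.09  0.01  0.01] turn 0.032
-2.35 [-0.14  0.01  0.02] turn 0.048
```

>>> {"op": "apply_moves", "data": {"moves": [[[-1,-0.04,0,0.01,0.016],[-1,-0.08,0,0.01,0.028],[-1,-0.11,0,0.01,0.036],[-1,-0.13,0,0.01,0.038],[-1,-0.13,0,0.01,0.038]]]}}

```text
time: 22.62
eef_pos: [542.7, 72.6, 37.0]
eef_rot: [-1.492, 0.594, -0.578]
force: [0.9, -1.9, -3.0]
finger_gap: 15.0
```

```bash
python3 sw.py  -2.3 -2.35 -2.4
```

```text
22.625 [542.66  72.64  36.96] yaw -0.7486970677640051 14.959414086598253 [ 0.85 -1.87 -3.01] [-0.28 -0.05 -0.01] r 85.57203417498059 th -2.3386528832495546
-2.30 [0.04 0.01 0.01] turn -0.006
-2.35 [-0.01  0.01  0.01] turn 0.010
-2.40 [-0.06  0.01  0.01] turn 0.026
```

>>> {"op": "apply_moves", "data": {"moves": [[[-1,-0.02,0,0,0.004],[-1,-0.05,0,0,0.01],[-1,-0.05,0,0,0.01]]]}}

```text
time: 23.0
eef_pos: [542.5, 73.2, 37.2]
eef_rot: [-1.486, 0.612, -0.606]
force: [8.7, -14.7, -8.3]
finger_gap: 15.2
```

```bash
python3 sw.py  -2.3 -2.35 -2.4
```

```text
23.0 [542.46  73.16  37.17] yaw -0.778811013633218 15.195966311290961 [  8.67 -14.69  -8.27] [-2.63 -1.49  0.15] r 85.33805593230727 th -2.3445469627558713
-2.30 [0.05 0.01 0.01] turn -0.016
-2.35 [-0.01  0.01  0.  ] turn 0.000
-2.40 [-0.06  0.01  0.01] turn 0.016
```

Hard stop reached: 17 N of tangential reaction and no further travel. Next I relax, open, lift and back off.

>>> {"op": "apply_moves", "data": {"moves": [[[-1,0,0,0,0],[0.2,0,0,0,0],[0.2,0,0,0,0],[0.2,0,0,0,0],[0.2,0,0,0,0],[0.2,0,0,0,0],[0.2,0,-0.3,0,0],[0.2,0,-0.7,0,0],[0.2,0,-1,0,0],[0.2,0,-1,0,0]]]}}

```text
time: 24.25
eef_pos: [544.3, 73.4, 118.8]
eef_rot: [-1.485, 0.61, -0.608]
force: [-0.1, -0.3, 0.1]
finger_gap: 52.8
```

>>> {"op": "apply_moves", "data": {"moves": [[[0.2,0,-0.4,-0.5,0],[0.2,0,-0.4,-1,0],[0.2,0,-0.4,-1,0]]]}}

```text
time: 24.62
eef_pos: [485.6, 15.3, 149.8]
eef_rot: [-1.485, 0.613, -0.608]
force: [0.8, -0.2, 0.2]
finger_gap: 52.4
```

>>> {"op": "apply_moves", "data": {"moves": [[[0.2,0.5,0,-0.3,0],[0.2,1,0,-0.5,0],[0.2,1,0,-0.5,0],[0.2,1,0,-0.5,0]]]}}

```text
time: 25.12
eef_pos: [513.9, -68.7, 148.7]
eef_rot: [-1.485, 0.615, -0.607]
force: [0.2, 0.6, -0.6]
finger_gap: 52.6
```

```bash
python3 shot.py 10; python3 - <<'E'
from h import *
f=lambda i,k:cv2.resize(cv2.convertScaleAbs(i,alpha=1.4,beta=0),None,fx=k,fy=k,interpolation=cv2.INTER_CUBIC)
b=cv2.imread("pics/scene10.png")[205:295,310:375]
cv2.imwrite("pics/sb10.png",f(b,6.6))
E
```

```text
25.225 [513.75 -68.29 149.13] 52.25331144719053 [0.   0.02 0.74]
```

View pics/c10.png

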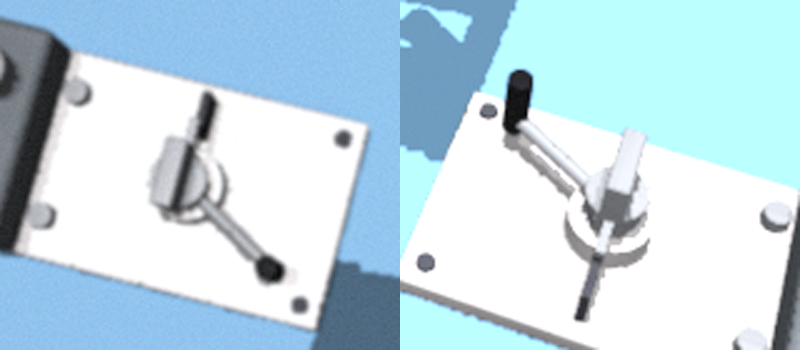

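View pics/sb10.png

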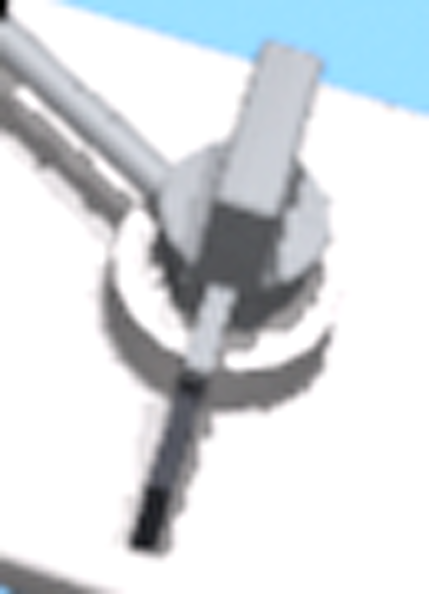

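```bash
python3 - <<'E'
from h import *
from bench import bot
for n,(x0,y0,x1,y1) in {"top":(205,190,235,220),"scene":(290,180,320,225)}.items():
    for k in("0","10"):
        g=np.load(f"pics/{n}{k}.npz")["img"].max(2)[y0:y1,x0:x1]; v,u=np.where(g<35); print(n,k,u.mean()+x0,v.mean()+y0,len(u), plane(n,(u.mean()+x0,v.mean()+y0),61)[:2])
for n,(x0,y0,x1,y1) in {"scene":(335,205,375,265)}.items():
    a,b=[np.load(f"pics/{n}{k}.npz")["img"][y0:y1,x0:x1].astype(np.float32).mean(2) for k in("8","10")]
    print(cv2.phaseCorrelate(a,b))
bot.hand_in()
E
```

```text
top 0 219.18840579710144 205.71014492753622 69 [546.42  71.62]
top 10 217.5 207.28787878787878 66 [543.81  74.3 ]
scene 0 304.5959595959596 201.21212121212122 198 [544.76  71.38]
scene 10 306.57894736842104 199.65263157894736 190 [541.35  74.21]
((-0.037866377898470915, 0.05209643313921575), 1.0096331686774889)
the job is handed in; nothing more can be done
```

The job is done and handed in, in the order asked, at about 25 s of the 54 s allowed.

- **Loosen:** I swung the lever anticlockwise to its hard stop. It stopped moving at about 13 N.
- **Adjust:** I gripped the T-bar (gap 13.9 mm against its 14 mm) and turned it 0.67 rad anticlockwise. That put the bar at -0.231 rad.
- **Tighten:** I swung the lever clockwise until it stopped at about 17 N. I then released it and backed the arm well clear.

**Last checks:**
- **Pointer:** It stands in line with the rib. The final bar angle measured -0.233 rad. The base edges, which I took as square to the rib, gave -0.235, and the rib's own edge gave -0.222. Rough hand-picked points in the scene view gave -0.26 to -0.27 for the rib, but with about 0.05 rad of scatter. I estimate the alignment is good to about 0.02 rad.
- **After tightening:** The adjuster did not move while the nut was tightened (image shift under 0.1 px).
- **Lever:** It is about 4 mm (0.04 rad) further clockwise than where it began. That fits a start within 0.05 rad of tight and a finish at the stop.

**What disagreed:**
- **Fingertip height:** The fingertips turned out to be at least 32 mm above the reported TCP.
- **Effect on the grips:** The first close on the T-bar shut above it and touched nothing (gap about 0), so I went 24 mm deeper. The first lever grip held only near the top of the black grip (gap about 13 mm against its 16 mm), but it did not slip.

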